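Load the sample mill, shut its drawer and hold its bayonet lid home

ROBOT

A 7-joint arm with a two-finger parallel gripper is mounted at the origin on the work surface. World frame = base frame: x ahead of the robot, y to its left, z up, the work surface at z = 0. Lengths are in m, angles in rad, forces in N, time in s.
With the tool pointing down it reaches from about 0.4 to 0.875 m from the base axis. Payload 19.3 kg.
Tool frame: the origin (TCP) lies where the fingers leave the gripper's body, on its centre line; the fingertips stand bot.tip_reach ahead of it and the grasp point (between the pads) lies 54 mm ahead of it (bot.tip_reach is the distance from the TCP to the fingertips, in m); z points along the fingers, y is the line along which they close (so a half turn about z gives the same grasp; the last joint's range is limited). The gripper opens to 85 mm and grips with 20 to 120 N. Pads are 22 mm wide; open, the fingers measure 114 mm over their backs; the gripper's body (76 mm by 85 mm) begins 54 mm behind the grasp point. The pads swing forward as they close: fully open they stand 13 mm farther back than shut.
Start: joints at [1.157, 0.521, -0.036, 1.599, 0.021, 1.021, -0.113], TCP at [0.211, -0.588, 0.304] pointing down, gripper open.
Joint ranges: [-2.91, 2.91], [-0.3, 2.13], [-1.5, 1.42], [0.17, 2.43], [-1.26, 4.41], [0.16, 1.93], [-2.52, 2.52]. Speed limits (rad/s): [1.89, 1.89, 2.39, 2.39, 3.01, 3.01, 3.01].

INTERFACE

Orientations are given as [roll, pitch, yaw] about the fixed x, y, z axes, in that order (R = Rz(yaw) Ry(pitch) Rx(roll)).
In Python, from workcell import bot gives the robot as it stands. The module is installed in compiled form; this text tells all that it offers.
- The arm moves only by the shell command python3 -m jog 'ROWS' [FORCE]. ROWS is JSON, a list that holds one entry, the list of rows, each a list of 7 numbers: the shift along the tool's x, y, z in mm, then the turn, a rotation vector about the tool's x, y, z in rad, then the opening, from 0 (shut) to 1 (fully open). In form: [[[tx, ty, tz, wx, wy, wz, fingers], ...]]. A call has 1 to 5 rows; each row shifts and turns the commanded pose from where the row before left it, along the tool's axes as they then stand; what a row does not reach is not made up. A row lasts 1/10 s, in which the tool goes at most 50 mm and 8.59 degrees, less where a joint would pass 70% of its speed; a pose out of reach is approached as far as the arm can. A call is refused whole if a number of a shift passes 50 or a number of a turn 0.15, either way. A call with a gripper value outside its range is refused whole. The fingers move at their own pace and stop on an object; FORCE is the grip in N (left out, the last holds). Time passes only in rows, so rows that do not move let the fingers close. It gives the time, the measured TCP pose, the force, the opening and the grip force at its end, in the units of the state.
- bot.observe(): the state, without advancing time (a new reading comes with each control period).
- bot.grab_frame(name): name is "scene" or "top"; returns a dict with "img" (400x640x3 uint8, red, green, blue), "intrinsics" (3x3 intrinsics, pixels), "k1" (the pictures are not rectified: a ray, as slopes to the right and down, at radius r is drawn at 1 + k1 r^2 times it, then the intrinsics apply), "R" (3x3) and "t" (3): a world point X has camera coordinates R X + t. Camera axes: x right, y down, z forward; pixel columns grow to the right and rows downward; lengths in m; the calibration is good to about 2 mm. A picture is of the moment at which its call begins. There is no depth.
- bot.job_done(): hands the job in; it is judged then, once.
Trained networks look in a picture, given as the dict that the camera call returned (one of the last four; its "shot" number tells which), for a name from the list of things; names that differ only in an ending like _2 or _b are one class to them, and where a whole thing is asked for, a point or a joint stands for the part that bears it (a point fixed in the world has none). Each returns a list of dicts, best first, with "conf" (0 to 1); they miss things now and then, are a little off and sometimes report something else, mostly with a low value. They report only what shows in the picture. A call takes as long as a camera call.
- bot.trace(query, picture): "region" (400x640 bool, what is visible of it).
- bot.spot_point(query, picture): "xyz" ([x, y, z] in m, in world coordinates, good to about 4 mm: a listed point, or the origin of a listed thing).
The state is a dict: "clock": time; "qpos": joint angles; "qd": joint speeds; "joint_efforts": joint torques, N m; "position": TCP position; "tool_rot": TCP orientation; "force": force on the tool from outside, world axes, zero at the start; "moment": the same for the moment, N m; "grip_width": finger opening in m; "finger_force": force on a finger pad.
Only numpy, scipy, OpenCV 4.12 (cv2) and the standard library are available. Lean on these libraries where they do the work, as an engineer would, in place of code of your own. Each camera call takes 0.05 s, during which the arm holds its last target. There are 200 camera calls.

TASK

Get the sample mill ready for a run: stand the empty steel cup upright in the round recess of the mill's open drawer and slide the drawer fully shut. Then turn the black knurled lid collar on top of the mill until its hidden keyways drop over the pins inside, push it fully home against its spring and keep holding it down with the gripper; the mill only runs while the lid is held, so finish still holding it. Leave the other things on the bench where they stand.

Things in the scene. Friction and masses are not known exactly. Their poses are not given: they have to be found in the camera images.
- mill: cream bench mill, fixed, 235 long (its x), 140 wide, 170 high without the lid. Origin on the bench under the throat axis, z up; the drawer opens to its -x. Tower: x -55 to 75, 140 wide, flat top at 170. In front of it the low drawer housing: x -150 to -55, 132 wide, roof 88 above the bench, with a sloping chute cover between roof and tower.
- mill_throat (a point): point on the mill's flat top on the throat axis; axes as the mill. A steel neck, 34 dia, stands up 26 from here inside the lid. Three hidden radial pins on it, 120 degrees apart and turned differently every time, carry the lid until its keyways line up. Below them a sprung seal ring lies round the neck, its top 11 above this point when free.
- lid: black knurled lid collar, 52 dia, 40 high, about 0.16 kg, loose on the neck. Origin at the centre of its lower rim, z up. At the start it rests on the pins, origin 16.5 above mill_throat. Three hidden keyways inside the skirt, 120 degrees apart, meet the pins when it is turned clockwise (seen from above) by 23 to 77 degrees from its start, or anticlockwise by 43 to 97.
- lid_grip (a point): point on the lid's axis, 28 above its origin, amid the solid part to grip (20 to 40 up). The keyways fit the pins with about 5 degrees to spare each way; lined up, the lid sinks under light pressure onto the spring ring (lid origin 11 above mill_throat) and turns no further. Pressing on takes 5 N at first, 7.5 N fully home: a hard stop, origin 6 above mill_throat. Let go, it springs up 5.
- drawer (a joint): drawer opening in m: 0 shut, up to 0.115; starts at 0.088 to 0.108. Slides along the mill's x, friction 1.5 N; no latch. Push its front anywhere to shut it.
- drawer_front (a point): centre of the outer face of the slate blue drawer front, moves with the drawer; the front is 130 wide, 62 high (18 to 80 above the bench, this point at 45) and 8 thick; an aluminium pull lip, 70 wide, 8 thick, sticks out 14 from it at 70 above the bench. Axes as the mill, outward is -x.
- drawer_recess (a point): centre of the floor of the round recess in the drawer, 18 above the bench, moves with the drawer. The recess is 59 dia and 12 deep, with a 3 chamfer, in a tray 88 by 104; the inner face of the drawer front lies 46 to its -x. Axes as the mill.
- cup: empty round steel cup, 48 dia, 52 high, wall 3, about 0.11 kg. Origin at the centre of its underside, z up. Can be gripped across the outside near the rim.
- beaker: bystander: glass beaker, 58 dia, 72 high; origin at the centre of its underside. Its place may be swapped with the cup's.
- bottle_blue: bystander: clear bottle with blue cap, 72 dia, 165 high; origin under its centre.
- bottle_purple: bystander: bottle with purple cap, 66 dia, 150 high; origin under its centre.
- jar_white: bystander: white jar, 80 dia, 100 high; origin under its centre.
- brush: bystander: bench brush lying flat.
- screwdriver: bystander: screwdriver lying flat.

How it is judged:
On the way, in this order (a step that is already met when the one before it is completed fails the run):
1. the cup stands upright in the drawer's recess (horizontal distance between cup and drawer_recess below 0.01 m and z of cup in the frame of drawer_recess below 0.004 m and angle between cup's own z axis and vertical below 0.1 rad), for 0.2 s.
2. the drawer is shut with the cup in it (value of joint drawer below 0.004 m and horizontal distance between cup and drawer_recess below 0.01 m), for 0.2 s.
3. the lid collar has dropped over the pins (z of lid in the frame of mill_throat below 0.0125 m and horizontal distance between lid and mill_throat below 0.004 m), for 0.2 s.
At the end, for the whole second after the job is handed in: Cup upright in the drawer recess (within 10 mm of its centre, less than 4 mm off its floor), drawer within 4 mm of shut, lid collar keyed over the pins and within 2 mm of fully home, level and still, with the fingers on it (over 2 N) holding it down against the spring (all of step 2 and z of cup in the frame of drawer_recess below 0.004 m and angle between cup's own z axis and vertical below 0.1 rad and z of lid in the frame of mill_throat below 0.008 m and horizontal distance between lid and mill_throat below 0.004 m and angle between lid's own z axis and vertical below 0.08 rad and linear speed of lid below 0.01 m/s and contact force between the fingers and lid above 2 N); the arm keeps its last pose, push and grip.
It fails at once if a bystander was shoved or knocked over (distance of any of beaker, bottle_blue, bottle_purple, jar_white, brush, screwdriver from where it was at the start of the episode above 0.04 m or angle between any of beaker, bottle_blue, bottle_purple, jar_white's own z axis and vertical above 0.5 rad).
It also fails if it takes over 64 s, if anything falls off the work surface, if the arm or the gripper's body presses on something with over 40 N, if the wrist force passes 120 N, or if a joint passes its speed limit or range.

## Working session

There is one attempt and no reset: what is moved stays moved. The work goes in short steps, Python scripts to look and compute and a shell command to move; the robot and the scene stay as the last step left them, time stands still between calls to the robot, and variables do not carry over. Pictures are saved under pics/ and viewed, at most 10 in all, crops included, and the job is handed in when it is done.

```bash
mkdir -p pics; cat > h.py <<'E'
import numpy as np, cv2
from workcell import bot
from scipy.spatial.transform import Rotation as Ro
def proj(f,X):
    c=np.array(f["R"])@np.array(X)+np.array(f["t"]); s=c[:2]/c[2]; s=s*(1+f["k1"]*(s@s)); K=np.array(f["intrinsics"])
    return K[:2,:2]@s+K[:2,2]
def spots(names,cams=("scene","top")):
    out={}
    for c in cams:
        f=bot.grab_frame(c)
        for n in names:
            r=bot.spot_point(n,f)
            out[n,c]=[(np.round(q["xyz"],4).tolist(),round(q["conf"],2)) for q in r[:2]]
            print(n,c,out[n,c])
    return out
def st():
    s=bot.observe(); print({k:np.round(s[k],3).tolist() for k in ("clock","qpos","position","tool_rot","force","grip_width","finger_force")})
    return s
def delta(target,rpy):
    """shift in current tool axes (mm) and rotvec to reach TCP target"""
    s=bot.observe(); R=Ro.from_euler("xyz",s["tool_rot"]); T=Ro.from_euler("xyz",rpy)
    print("shift mm",np.round(R.inv().apply(np.array(target)-s["position"])*1000,1),"rotvec",np.round((R.inv()*T).as_rotvec(),3))
E
python3 - <<'E'
from h import *
st(); print(bot.tip_reach)
for c in ("scene","top"):
    f=bot.grab_frame(c); cv2.imwrite(f"pics/{c}0.png",f["img"][:,:,::-1])
    for n in ["mill","mill_throat","lid","lid_grip","drawer_front","drawer_recess","cup","beaker","bottle_blue","bottle_purple","jar_white","brush","screwdriver"]:
        print(c,n,[(np.round(q["xyz"],4).tolist(),round(q["conf"],2)) for q in bot.spot_point(n,f)[:2]])
E
```

```text
{'clock': 0.0, 'qpos': [1.157, 0.522, -0.036, 1.6, 0.021, 1.021, -0.113], 'position': [0.211, -0.588, 0.303], 'tool_rot': [-3.14, 0.0, 0.344], 'force': [0.395, -0.273, -0.093], 'grip_width': 0.085, 'finger_force': 0.0}
0.0726
scene mill [([0.5783, 0.2126, 0.003], 0.81)]
scene mill_throat [([0.5816, 0.2142, 0.1726], 0.95)]
scene lid [([0.5808, 0.2105, 0.1869], 0.53)]
scene lid_grip [([0.5774, 0.2128, 0.2117], 0.58)]
scene drawer_front [([0.5795, -0.0511, 0.0473], 0.92)]
scene drawer_recess [([0.5768, 0.0015, 0.0152], 0.71)]
scene cup [([0.5959, -0.3707, -0.0], 0.56)]
scene beaker [([0.4443, -0.2864, -0.0003], 0.89)]
scene bottle_blue [([0.7768, -0.0903, -0.002], 0.73), ([0.6001, -0.3725, -0.0002], 0.55)]
scene bottle_purple [([0.5779, 0.2137, 0.0021], 0.66), ([0.3355, 0.4125, 0.0022], 0.59)]
scene jar_white [([0.5429, 0.4429, 0.002], 0.88), ([0.3981, 0.21, -0.0001], 0.64)]
scene brush [([0.5168, -0.482, 0.0002], 0.87)]
scene screwdriver [([0.4006, 0.2068, 0.0037], 0.56)]
top mill [([0.5791, 0.2135, -0.0035], 0.96)]
top mill_throat [([0.579, 0.2135, 0.175], 0.9), ([0.5739, 0.001, 0.0199], 0.58)]
top lid [([0.5774, 0.2135, 0.1895], 0.75), ([0.577, 0.2123, 0.1696], 0.73)]
top lid_grip [([0.58, 0.2149, 0.2132], 0.69), ([0.4509, -0.2884, 0.0002], 0.52)]
top drawer_front [([0.5748, -0.0517, 0.048], 0.87)]
top drawer_recess [([0.5764, -0.002, 0.0195], 0.68), ([0.5988, -0.3726, -0.0004], 0.42)]
top cup [([0.5954, -0.3708, -0.0044], 0.77)]
top beaker [([0.4465, -0.289, -0.0014], 0.77), ([0.5769, 0.2154, -0.003], 0.29)]
top bottle_blue [([0.7742, -0.0938, -0.0003], 0.76)]
top bottle_purple [([0.3344, 0.4113, 0.0015], 0.8), ([0.5801, 0.2126, 0.1872], 0.7)]
top jar_white [([0.5395, 0.4424, 0.0014], 0.73)]
top brush [([0.5175, -0.4785, -0.0028], 0.58)]
top screwdriver [([0.3977, 0.211, -0.0], 0.72), ([0.7749, -0.094, 0.0004], 0.23)]
```

View pics/scene0.png

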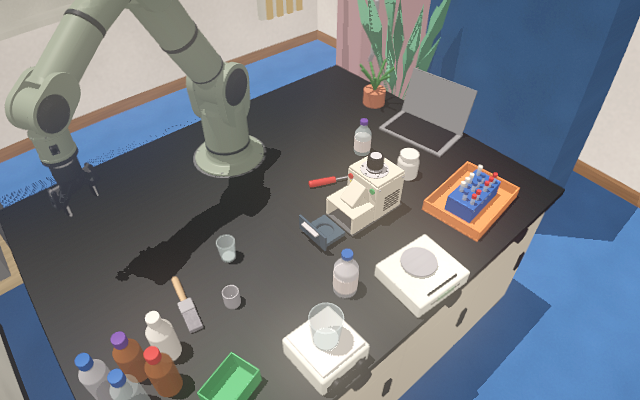

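View pics/top0.png

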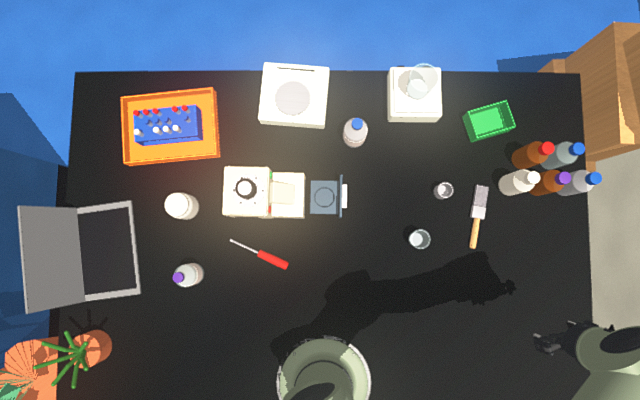

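Both cameras agree on every pose. The cup is the small grey one (scene ≈ 231,297; top ≈ 444,190), and the wider glass beaker is at scene (227,248). The drawer opens toward world −y (top ≈ 325,197), so the mill yaw is about 90°. I'll turn the tool to yaw π/2, where tool x is world +y and tool y is world +x.

```bash
python3 -m jog '[[[0,0,0,0,0,-0.12,1],[0,0,0,0,0,-0.13,1],[0,0,0,0,0,-0.13,1],[0,0,0,0,0,-0.13,1],[0,0,0,0,0,-0.13,1]]]' 30 >/dev/null
python3 -m jog '[[[0,0,0,0,0,-0.13,1],[0,0,0,0,0,-0.13,1],[0,0,0,0,0,-0.13,1],[0,0,0,0,0,-0.13,1],[0,0,0,0,0,-0.066,1]]]' >/dev/null
python3 -m jog '[[[15,25,0,0,0,0,1],[20,35,0,0,0,0,1],[20,35,0,0,0,0,1],[20,35,0,0,0,0,1],[20,35,0,0,0,0,1]]]' >/dev/null
python3 -m jog '[[[20,35,10,0,0,0,1],[20,35,20,0,0,0,1],[20,35,20,0,0,0,1],[20,35,30,0,0,0,1],[20,35,20,0,0,0,1]]]'
python3 - <<'E'
from h import *
st(); delta([0.5957,-0.3708,0.165],[np.pi,0,np.pi/2])
E
```

```text
clock: 3.4
position: [0.5515, -0.3928, 0.2022]
tool_rot: [-3.14, -0.0, 1.57]
force: [0.2, 0.1, -0.1]
grip_width: 0.0855
finger_force: 0.0
{'clock': 3.4, 'qpos': [0.74, 0.731, -0.337, 1.52, 0.277, 0.939, 0.317], 'position': [0.552, -0.393, 0.202], 'tool_rot': [-3.14, -0.0, 1.57], 'force': [0.205, 0.112, -0.071], 'grip_width': 0.086, 'finger_force': 0.0}
shift mm [22.  44.2 37.2] rotvec [-0.001 -0.    -0.001]
```

```bash
python3 -m jog '[[[11,22,10,0,0,0,1],[11,22,20,0,0,0,1],[0,0,20,0,0,0,1],[0,0,20,0,0,0,1],[0,0,16,0,0,0,1]]]' >/dev/null
python3 -m jog '[[[0,0,12,0,0,0,1],[0,0,8,0,0,0,1],[0,0,0,0,0,0,1]]]'
python3 - <<'E'
from h import *
st(); delta([0.5957,-0.3708,0.096],[np.pi,0,np.pi/2])
f=bot.grab_frame("scene"); print([ (np.round(q["xyz"],4),q["conf"]) for q in bot.spot_point("cup",f)])
cv2.imwrite("pics/c1.png",cv2.resize(f["img"][220:350,160:320,::-1],None,fx=4,fy=4))
E
```

```text
clock: 4.2
position: [0.5944, -0.3719, 0.0972]
tool_rot: [-3.141, -0.001, 1.57]
force: [0.2, 0.8, -0.7]
grip_width: 0.0857
finger_force: 0.0
{'clock': 4.2, 'qpos': [0.655, 0.895, -0.301, 1.487, 0.325, 0.81, 0.233], 'position': [0.594, -0.372, 0.097], 'tool_rot': [-3.141, -0.001, 1.57], 'force': [0.173, 0.845, -0.665], 'grip_width': 0.086, 'finger_force': 0.0}
shift mm [1.1 1.3 1.2] rotvec [-0.001 -0.001 -0.001]
[(array([ 0.5981, -0.3719,  0.0011]), 0.66), (array([0.336 , 0.411 , 0.0042]), 0.64)]
```

View pics/c1.png

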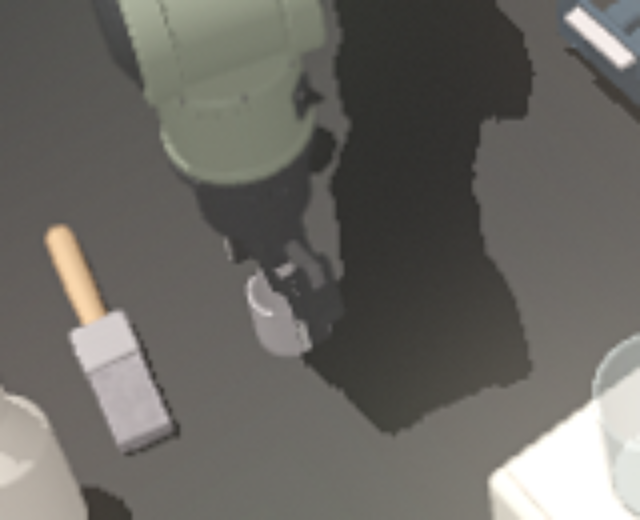

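The crop shows the fingers standing on either side of the cup (≈ 285,310), clear of the brush. I'll close and lift.

```bash
python3 -m jog '[[[1,1,0,0,0,0,0.3],[0,0,0,0,0,0,0.3],[0,0,0,0,0,0,0.3],[0,0,0,0,0,0,0.3],[0,0,0,0,0,0,0.3]]]' 30
python3 -m jog '[[[0,0,-5,0,0,0,0.3],[0,0,-15,0,0,0,0.3],[0,0,-25,0,0,0,0.3],[0,0,-30,0,0,0,0.3],[0,0,-20,0,0,0,0.3]]]' 
python3 - <<'E'
from h import *
spots(["drawer_recess","drawer_front","mill_throat","cup"])
delta([0.5766,0.001,0.17],[np.pi,0,np.pi/2])
E
```

```text
clock: 4.8
position: [0.596, -0.371, 0.0989]
tool_rot: [3.141, 0.0, 1.57]
force: [-2.7, 0.8, 6.7]
grip_width: 0.0471
finger_force: 30.5
clock: 5.3
position: [0.5961, -0.3711, 0.1963]
tool_rot: [3.14, 0.001, 1.57]
force: [-0.1, -0.2, -0.4]
grip_width: 0.047
finger_force: 31.2
drawer_recess scene []
drawer_front scene [([0.5778, -0.0529, 0.0489], 0.64)]
mill_throat scene [([0.5774, 0.209, 0.1719], 0.93)]
cup scene [([0.541, 0.441, -0.0035], 0.67), ([0.336, 0.412, 0.0048], 0.64)]
drawer_recess top [([0.5732, -0.0016, 0.018], 0.77)]
drawer_front top [([0.574, -0.0563, 0.0491], 0.81)]
mill_throat top [([0.5782, 0.2142, 0.1704], 0.95)]
cup top [([0.5399, 0.444, 0.0002], 0.59), ([0.5959, -0.3678, 0.0932], 0.53)]
shift mm [371.7 -19.2  22.5] rotvec [-0.001 -0.001 -0.001]
```

```bash
python3 - <<'E'
from h import *
f=bot.grab_frame("top"); im=f["img"][:,:,::-1].copy()
r=bot.trace("drawer_front",f); print([(q["conf"],q["region"].sum()) for q in r[:2]])
S=10;x0,y0=295,165;c=cv2.resize(im[y0:y0+58,x0:x0+65],None,fx=S,fy=S,interpolation=cv2.INTER_CUBIC)
c=cv2.convertScaleAbs(c,alpha=1.8)
P=lambda X:tuple(int(v) for v in (proj(f,X)-[x0,y0]+.5)*S)
for h,rad in ((.030,.0325),(.018,.0295)):
    pts=np.array([P([.5757+rad*np.cos(a),0.0005+rad*np.sin(a),h]) for a in np.linspace(0,6.28,60)])
    cv2.polylines(c,[pts],True,(0,0,255) if h>.02 else (0,255,0),1)
for X in ([.5757-.065,-.0535,.08],[.5757+.065,-.0535,.08]): cv2.circle(c,P(X),4,(255,0,255),1)
cv2.imwrite("pics/t1.png",c)
E
```

```text
[(0.66, np.int64(1188))]
```

View pics/t1.png

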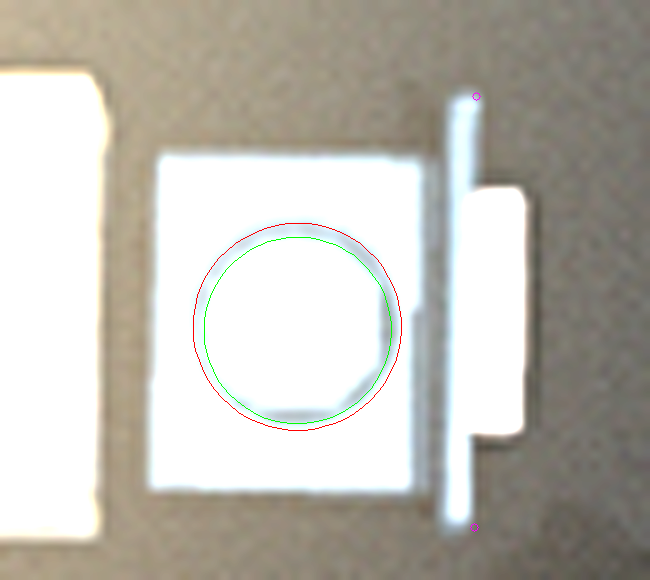

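The overlay circles sit on the recess rim (centre ≈ 297,327), so the recess is at (0.5757, 0.0005). The front's slant puts the mill yaw at about 89°. I'll carry the cup there.

```bash
python3 -m jog '[[[20,-1,0,0,0,0,0.3],[35,-2,0,0,0,0,0.3],[40,-2,0,0,0,0,0.3],[40,-2,0,0,0,0,0.3],[40,-2,0,0,0,0,0.3]]]' >/dev/null
python3 -m jog '[[[40,-2,0,0,0,0,0.3],[40,-2,0,0,0,0,0.3],[40,-2,0,0,0,0,0.3],[40,-2,0,0,0,0,0.3],[20,-2,0,0,0,0,0.3]]]'
python3 -m jog '[[[10,-1,0,0,0,0,0.3],[6,0,0,0,0,0,0.3],[0,0,0,0,0,0,0.3]]]'
python3 - <<'E'
from h import *
st(); delta([0.5757,0.0005,0.116],[np.pi,0,np.pi/2])
E
```

```text
clock: 6.9
position: [0.5768, -0.0119, 0.1932]
tool_rot: [3.141, -0.001, 1.573]
force: [-0.7, 0.2, -1.6]
grip_width: 0.0465
finger_force: 31.3
clock: 7.2
position: [0.5762, -0.0003, 0.193]
tool_rot: [3.142, 0.0, 1.569]
force: [-0.4, -0.4, -1.6]
grip_width: 0.0469
finger_force: 31.3
{'clock': 7.2, 'qpos': [0.145, 0.604, -0.349, 1.813, 0.282, 0.774, -0.352], 'position': [0.576, -0.0, 0.193], 'tool_rot': [3.142, 0.0, 1.569], 'force': [-0.418, -0.381, -1.639], 'grip_width': 0.047, 'finger_force': 31.256}
shift mm [ 0.8 -0.5 77. ] rotvec [ 0.     0.    -0.001]
```

Next I'll descend until the force rises.

```bash
python3 -m jog '[[[1,-1,15,0,0,0,0.3],[0,0,25,0,0,0,0.3],[0,0,15,0,0,0,0.3],[0,0,8,0,0,0,0.3],[0,0,0,0,0,0,0.3]]]'
python3 -m jog '[[[0,0,4,0,0,0,0.3],[0,0,4,0,0,0,0.3],[0,0,3,0,0,0,0.3]]]'
python3 -m jog '[[[0,0,2,0,0,0,0.3],[0,0,0,0,0,0,0.3]]]'
```

```text
clock: 7.7
position: [0.5748, 0.0005, 0.1292]
tool_rot: [-3.14, 0.0, 1.569]
force: [0.0, -0.4, -1.2]
grip_width: 0.0466
finger_force: 31.2
clock: 8.0
position: [0.5753, 0.001, 0.1192]
tool_rot: [3.141, -0.0, 1.57]
force: [-0.4, 0.3, -1.9]
grip_width: 0.0469
finger_force: 31.2
clock: 8.2
position: [0.5751, 0.0011, 0.117]
tool_rot: [3.142, 0.0, 1.57]
force: [0.6, 0.7, -1.4]
grip_width: 0.0468
finger_force: 31.3
```

```bash
python3 -m jog '[[[0,0,1,0,0,0,0.3],[0,0,1,0,0,0,0.3],[0,0,0,0,0,0,0.3]]]'
python3 -m jog '[[[0,0,0,0,0,0,0.8],[0,0,0,0,0,0,0.8],[0,0,0,0,0,0,0.8],[0,0,-5,0,0,0,0.8],[0,0,-15,0,0,0,0.8]]]'
python3 -m jog '[[[0,0,-30,0,0,0,0.8],[0,0,-40,0,0,0,0.8],[-40,0,-20,0,0,0,0.8],[-45,0,0,0,0,0,0.5],[-45,0,0,0,0,0,0]]]'
python3 - <<'E'
from h import *
st(); spots(["cup","drawer_recess","drawer_front"])
f=bot.grab_frame("top"); S=10;x0,y0=295,165
c=cv2.resize(f["img"][y0:y0+58,x0:x0+65,::-1],None,fx=S,fy=S,interpolation=cv2.INTER_CUBIC)
g=bot.grab_frame("scene"); d=cv2.resize(g["img"][190:248,295:360,::-1],None,fx=S,fy=S,interpolation=cv2.INTER_CUBIC)
cv2.imwrite("pics/p1.png",cv2.resize(np.hstack([c,d]),None,fx=.6,fy=.6))
E
```

```text
clock: 8.5
position: [0.5753, 0.0012, 0.1166]
tool_rot: [3.141, 0.0, 1.57]
force: [-9.6, 0.1, 28.9]
grip_width: 0.0464
finger_force: 34.0
clock: 9.0
position: [0.5745, 0.0011, 0.1347]
tool_rot: [-3.139, 0.0, 1.57]
force: [-1.0, -0.3, 0.8]
grip_width: 0.0686
finger_force: 0.0
clock: 9.5
position: [0.5751, -0.1304, 0.2273]
tool_rot: [3.139, 0.001, 1.571]
force: [0.5, -0.5, -0.3]
grip_width: 0.0405
finger_force: 0.0
{'clock': 9.5, 'qpos': [0.373, 0.575, -0.358, 1.755, 0.255, 0.855, -0.1], 'position': [0.575, -0.13, 0.227], 'tool_rot': [3.139, 0.001, 1.571], 'force': [0.487, -0.491, -0.271], 'grip_width': 0.04, 'finger_force': 0.0}
cup scene [([0.5748, -0.0017, 0.0178], 0.52)]
drawer_recess scene [([0.5791, 0.0024, 0.0177], 0.67)]
drawer_front scene [([0.5786, -0.05, 0.0464], 0.9), ([0.7749, -0.0913, -0.0025], 0.2)]
cup top [([0.5763, 0.001, 0.0186], 0.59), ([0.5368, 0.4441, 0.0019], 0.53)]
drawer_recess top [([0.5727, -0.0022, 0.0198], 0.6), ([0.3994, 0.2078, 0.0018], 0.48)]
drawer_front top [([0.5731, -0.0552, 0.0476], 0.57), ([0.5764, -0.0018, 0.0182], 0.39)]
```

View pics/p1.png

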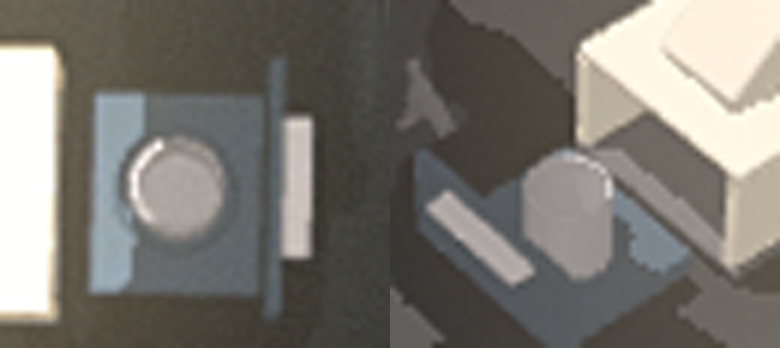

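The cup stands upright in the recess (left panel ≈ 178,187). Next I'll lower the shut fingers in front of the pull lip.

```bash
python3 -m jog '[[[0,0,20,0,0,0,0],[0,0,30,0,0,0,0],[0,0,30,0,0,0,0],[0,0,19,0,0,0,0],[15,0,0,0,0,0,0]]]'
python3 -m jog '[[[12,0,0,0,0,0,0],[10,0,0,0,0,0,0],[8,0,0,0,0,0,0],[8,0,0,0,0,0,0],[8,0,0,0,0,0,0]]]'
```

```text
clock: 10.5
position: [0.5737, -0.1145, 0.1237]
tool_rot: [-3.138, 0.0, 1.568]
force: [-0.7, 0.7, 0.2]
grip_width: 0.0003
finger_force: 0.0
clock: 11.0
position: [0.5753, -0.0676, 0.1266]
tool_rot: [3.141, 0.0, 1.569]
force: [1.0, -3.1, 0.7]
grip_width: -0.0001
finger_force: 1.0
```

```bash
python3 -m jog '[[[8,0,0,0,0,0,0],[10,0,0,0,0,0,0],[10,0,0,0,0,0,0],[10,0,0,0,0,0,0],[10,0,0,0,0,0,0]]]'
python3 -m jog '[[[10,0,0,0,0,0,0],[10,0,0,0,0,0,0],[8,0,0,0,0,0,0],[6,0,0,0,0,0,0],[5,0,0,0,0,0,0]]]'
python3 - <<'E'
from h import *
spots(["drawer_front","lid_grip","lid","mill_throat"])
E
```

```text
clock: 11.5
position: [0.575, -0.019, 0.126]
tool_rot: [-3.142, -0.0, 1.57]
force: [1.7, -2.1, 0.1]
grip_width: 0.0002
finger_force: 1.0
clock: 12.0
position: [0.5751, 0.0196, 0.126]
tool_rot: [-3.141, 0.0, 1.57]
force: [1.9, -2.3, 1.1]
grip_width: -0.0001
finger_force: 0.9
drawer_front scene [([0.5792, 0.0423, 0.049], 0.56)]
lid_grip scene [([0.5774, 0.2138, 0.2085], 0.74)]
lid scene [([0.5787, 0.215, 0.189], 0.82)]
mill_throat scene [([0.5769, 0.2135, 0.1719], 0.69), ([0.5404, 0.4422, -0.0012], 0.19)]
drawer_front top []
lid_grip top [([0.5815, 0.2162, 0.2123], 0.89)]
lid top [([0.5414, 0.4439, 0.0037], 0.68), ([0.5788, 0.2159, 0.1878], 0.53)]
mill_throat top [([0.5766, 0.2135, 0.17], 0.75)]
```

```bash
python3 -m jog '[[[4,0,0,0,0,0,0],[4,0,0,0,0,0,0],[3,0,0,0,0,0,0]]]'
python3 -m jog '[[[2,0,0,0,0,0,0],[2,0,0,0,0,0,0]]]'
python3 -m jog '[[[2,0,0,0,0,0,0],[0,0,0,0,0,0,0]]]'
```

```text
clock: 12.8
position: [0.5752, 0.0303, 0.1261]
tool_rot: [3.142, 0.0, 1.57]
force: [1.0, -21.3, 1.2]
grip_width: 0.0001
finger_force: 11.3
clock: 13.0
position: [0.5752, 0.0307, 0.1261]
tool_rot: [-3.141, 0.005, 1.567]
force: [1.4, -29.6, 4.9]
grip_width: 0.0002
finger_force: 14.7
clock: 13.2
position: [0.5752, 0.0308, 0.1261]
tool_rot: [-3.141, 0.007, 1.566]
force: [0.8, -32.1, 5.0]
grip_width: 0.0002
finger_force: 15.7
```

The drawer is hard against its stop. The contact position agrees with a shut front (throat y ≈ 0.2137). I'll back off, rise and move over the lid.

```bash
python3 -m jog '[[[-15,0,0,0,0,0,0],[-25,0,0,0,0,0,0],[0,0,-20,0,0,0,0],[0,0,-35,0,0,0,1],[0,0,-40,0,0,0,1]]]'
python3 -m jog '[[[0,0,-40,0,0,-0.08,1],[0,0,-30,0,0,-0.08,1],[0,0,-25,0,0,-0.08,1],[0,0,-5,0,0,-0.08,1],[0,0,0,0,0,-0.08,1]]]'
python3 - <<'E'
from h import *
st(); spots(["drawer_front","cup","lid_grip","mill_throat"])
delta([0.5785,0.2137,0.32],[np.pi,0,np.pi/2+.4])
f=bot.grab_frame("top"); g=bot.grab_frame("scene");S=6
c=cv2.resize(f["img"][155:230,215:315,::-1],None,fx=S,fy=S); cv2.imwrite("pics/l1.png",c)
E
```

```text
clock: 13.7
position: [0.5745, -0.0037, 0.2214]
tool_rot: [-3.14, -0.001, 1.57]
force: [-0.7, -0.4, -0.6]
grip_width: 0.0282
finger_force: 0.0
clock: 14.2
position: [0.5753, -0.0035, 0.3224]
tool_rot: [3.14, 0.001, 1.973]
force: [-0.4, -0.7, -0.8]
grip_width: 0.0856
finger_force: 0.0
{'clock': 14.2, 'qpos': [0.248, 0.456, -0.479, 1.697, 0.237, 1.044, 0.094], 'position': [0.575, -0.004, 0.322], 'tool_rot': [3.14, 0.001, 1.973], 'force': [-0.387, -0.739, -0.834], 'grip_width': 0.086, 'finger_force': 0.0}
drawer_front scene [([0.5782, 0.0545, 0.0472], 0.7), ([0.3311, 0.4152, 0.0025], 0.64)]
cup scene [([0.5779, 0.2104, 0.2125], 0.29)]
lid_grip scene [([0.5759, 0.2109, 0.2125], 0.8)]
mill_throat scene [([0.5776, 0.2139, 0.1719], 0.66)]
drawer_front top []
cup top []
lid_grip top [([0.5791, 0.216, 0.2106], 0.57)]
mill_throat top [([0.5787, 0.2158, 0.1712], 0.84), ([0.577, 0.2159, 0.1886], 0.34)]
shift mm [199.1  87.6   0.9] rotvec [-0.    -0.    -0.002]
```

View pics/l1.png

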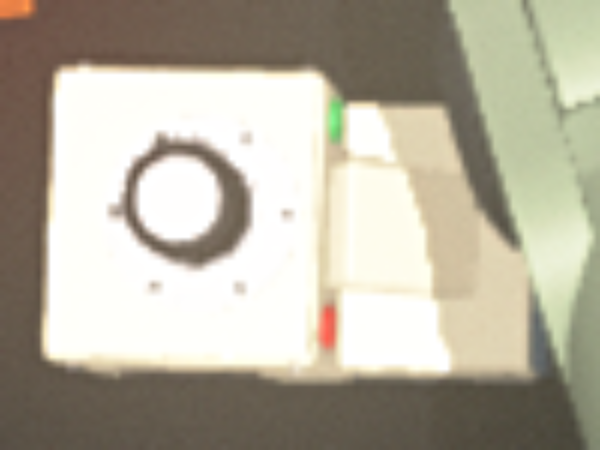

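The crop shows the lid centred on the tower (≈ 185,203) and the drawer in. I'll move above the lid.

```bash
python3 -m jog '[[[25,11,0,0,0,0,1],[35,15,0,0,0,0,1],[35,16,0,0,0,0,1],[35,16,0,0,0,0,1],[35,15,0,0,0,0,1]]]' >/dev/null
python3 -m jog '[[[20,10,0,0,0,0,1],[14,5,0,0,0,0,1],[0,0,5,0,0,0,1],[0,0,0,0,0,0,1]]]'
python3 - <<'E'
from h import *
delta([0.5783,0.2141,0.262],[np.pi,0,np.pi/2+.4])
E
```

```text
clock: 15.7
position: [0.5788, 0.2125, 0.3152]
tool_rot: [-3.14, 0.001, 1.969]
force: [-0.4, -0.7, -0.9]
grip_width: 0.0858
finger_force: 0.0
shift mm [ 1.7  0.2 53.2] rotvec [-0.001  0.001 -0.002]
```

```bash
python3 -m jog '[[[2,0,10,0,0,0,1],[0,0,15,0,0,0,1],[0,0,15,0,0,0,1],[0,0,10,0,0,0,1],[0,0,3,0,0,0,1]]]'
python3 -m jog '[[[0,0,0,0,0,0,0.4],[0,0,0,0,0,0,0.4],[0,0,0,0,0,0,0.4],[0,0,0,0,0,0,0.4]]]' 30
```

```text
clock: 16.2
position: [0.5777, 0.2151, 0.2612]
tool_rot: [-3.139, -0.0, 1.97]
force: [-0.8, -0.3, 1.0]
grip_width: 0.0857
finger_force: 0.0
clock: 16.6
position: [0.5782, 0.2156, 0.2636]
tool_rot: [3.141, 0.0, 1.97]
force: [-3.1, -1.8, 4.1]
grip_width: 0.0511
finger_force: 31.1
```

```bash
python3 -m jog '[[[0,0,0.3,0,0,0.06,0.4],[0,0,0,0,0,0.06,0.4],[0,0,0,0,0,0.06,0.4],[0,0,0,0,0,0.06,0.4],[0,0,0,0,0,0.06,0.4]]]'
python3 -m jog '[[[0,0,0,0,0,0.05,0.4],[0,0,0,0,0,0.05,0.4],[0,0,0,0,0,0.05,0.4]]]'
```

```text
clock: 17.1
position: [0.5786, 0.2155, 0.2636]
tool_rot: [3.14, -0.0, 1.667]
force: [1.0, -1.0, 6.7]
grip_width: 0.0514
finger_force: 31.4
clock: 17.4
position: [0.5786, 0.2156, 0.2636]
tool_rot: [3.14, -0.001, 1.518]
force: [-0.1, -0.4, 7.2]
grip_width: 0.0511
finger_force: 31.4
```

```bash
for i in 1; do python3 -m jog '[[[0,0,0,0,0,0.04,0.4],[0,0,0,0,0,0.04,0.4],[0,0,0,0,0,0.04,0.4]]]'; python3 -m jog '[[[0,0,0,0,0,0.04,0.4],[0,0,0,0,0,0.04,0.4],[0,0,0,0,0,0.04,0.4]]]'; done
```

```text
clock: 17.7
position: [0.5786, 0.2156, 0.2636]
tool_rot: [3.14, -0.001, 1.398]
force: [0.4, -1.3, 6.8]
grip_width: 0.0515
finger_force: 31.4
clock: 18.0
position: [0.5786, 0.2156, 0.2636]
tool_rot: [3.14, -0.001, 1.278]
force: [0.5, -0.5, 5.9]
grip_width: 0.0509
finger_force: 31.3
```

```bash
python3 -m jog '[[[0,0,0,0,0,0.04,0.4],[0,0,0,0,0,0.04,0.4],[0,0,0,0,0,0.04,0.4]]]'; python3 -m jog '[[[0,0,0,0,0,0.04,0.4],[0,0,0,0,0,0.04,0.4],[0,0,0,0,0,0.04,0.4]]]'
```

```text
clock: 18.3
position: [0.5786, 0.2157, 0.2636]
tool_rot: [3.14, -0.001, 1.158]
force: [0.2, -1.2, 7.5]
grip_width: 0.0518
finger_force: 31.3
clock: 18.6
position: [0.5786, 0.2157, 0.2636]
tool_rot: [3.14, -0.002, 1.038]
force: [0.1, 0.5, 5.9]
grip_width: 0.0513
finger_force: 31.3
```

```bash
python3 -m jog '[[[0,0,0,0,0,0.04,0.4],[0,0,0,0,0,0.04,0.4],[0,0,0,0,0,0.04,0.4]]]'; python3 -m jog '[[[0,0,0,0,0,0.04,0.4],[0,0,0,0,0,0.04,0.4],[0,0,0,0,0,0.04,0.4]]]'
```

```text
clock: 18.9
position: [0.5786, 0.2157, 0.2635]
tool_rot: [3.141, -0.002, 0.918]
force: [1.7, -0.8, 2.4]
grip_width: 0.0517
finger_force: 31.0
clock: 19.2
position: [0.5787, 0.2155, 0.2632]
tool_rot: [3.141, -0.002, 0.798]
force: [3.1, 0.8, -1.3]
grip_width: 0.0515
finger_force: 31.5
```

The upward force vanished, so the keyways probably met the pins at 60–67°. I'll press gently.

```bash
python3 -m jog '[[[0,0,1,0,0,0,0.4],[0,0,0.5,0,0,0,0.4]]]'; python3 -m jog '[[[0,0,1,0,0,0,0.4],[0,0,0,0,0,0,0.4]]]'; python3 -c "
from h import *; print(np.round(bot.observe()['moment'],2))"
```

```text
clock: 19.4
position: [0.5787, 0.2154, 0.2616]
tool_rot: [3.141, -0.001, 0.801]
force: [5.2, -0.9, 3.1]
grip_width: 0.0514
finger_force: 31.8
clock: 19.6
position: [0.5787, 0.2152, 0.2604]
tool_rot: [3.141, -0.001, 0.801]
force: [6.4, -2.2, -1.1]
grip_width: 0.0514
finger_force: 31.5
[-0.35 -1.47 -0.12]
```

```bash
python3 -m jog '[[[0.3,0.4,1,0,0,-0.03,0.4],[0,0,1,0,0,0,0.4]]]'; python3 -m jog '[[[0,0,1,0,0,0,0.4],[0,0,1,0,0,0,0.4],[0,0,0,0,0,0,0.4]]]';  python3 -c "
from h import *; print(np.round(bot.observe()['moment'],2))"
```

```text
clock: 19.8
position: [0.5793, 0.215, 0.2587]
tool_rot: [3.141, -0.001, 0.831]
force: [3.3, -2.3, 3.5]
grip_width: 0.0512
finger_force: 31.9
clock: 20.1
position: [0.5793, 0.215, 0.2567]
tool_rot: [3.14, -0.001, 0.83]
force: [5.1, -2.7, 2.3]
grip_width: 0.0515
finger_force: 32.0
[-0.5  -1.11 -0.12]
```

```bash
python3 -m jog '[[[0.2,0.3,1,0,0,0,0.4],[0,0,1,0,0,0,0.4],[0,0,0,0,0,0,0.4]]]'; python3 -m jog '[[[0,0,1,0,0,0,0.4],[0,0,1,0,0,0,0.4],[0,0,0,0,0,0,0.4]]]';  python3 -c "
from h import *; print(np.round(bot.observe()['moment'],2)); spots(['lid','lid_grip','mill_throat'])"
```

```text
clock: 20.4
position: [0.5794, 0.215, 0.2547]
tool_rot: [3.141, -0.001, 0.83]
force: [3.9, -2.6, 5.0]
grip_width: 0.0513
finger_force: 32.1
clock: 20.7
position: [0.5794, 0.2151, 0.2534]
tool_rot: [3.141, -0.001, 0.83]
force: [-1.0, -4.5, 15.4]
grip_width: 0.0513
finger_force: 33.0
[-0.92  0.22 -0.13]
lid scene [([0.5808, 0.2132, 0.1777], 0.47)]
lid_grip scene [([0.5767, 0.2127, 0.0008], 0.46), ([0.5783, 0.2086, 0.2028], 0.45)]
mill_throat scene [([0.5782, 0.211, 0.1704], 0.92)]
lid top []
lid_grip top []
mill_throat top [([0.5765, 0.2114, 0.1716], 0.65)]
```

```bash
python3 -m jog '[[[0,0,0.5,0,0,0,0.4],[0,0,0,0,0,0,0.4],[0,0,0,0,0,0,0.4],[0,0,0,0,0,0,0.4]]]' 40;  python3 - <<'E'
from h import *
spots(['lid','drawer_front','drawer_recess'],("scene",))
f=bot.grab_frame("scene"); cv2.imwrite("pics/e1.png",cv2.resize(f["img"][130:250,290:430,::-1],None,fx=5,fy=5)[:600])
E
```

```text
clock: 21.5
position: [0.5794, 0.215, 0.2534]
tool_rot: [3.14, -0.001, 0.83]
force: [-3.4, -6.1, 22.8]
grip_width: 0.0512
finger_force: 38.4
lid scene [([0.5798, 0.2102, 0.1712], 0.65)]
drawer_front scene [([0.5794, 0.0551, 0.0444], 0.63)]
drawer_recess scene [([0.576, 0.1112, 0.017], 0.58)]
```

View pics/e1.png

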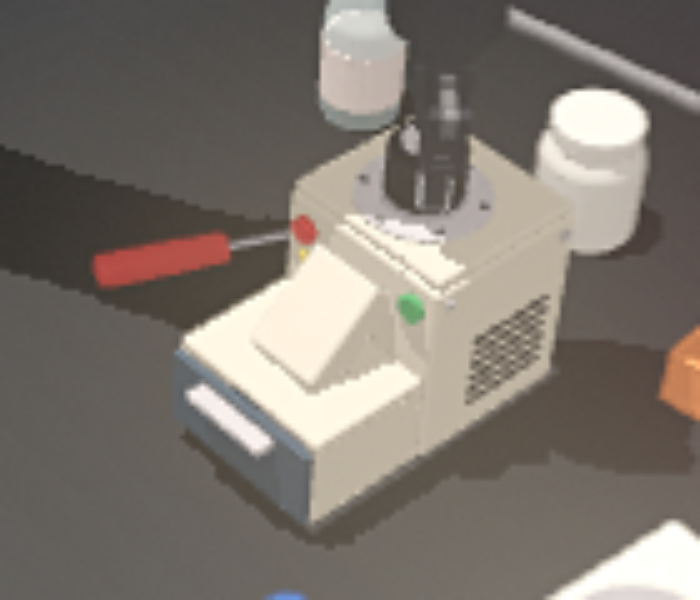

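The drawer is flush shut (≈ 240,435). The lid is low on the tower in the fingers (≈ 430,190) and against its hard stop: pressing harder no longer moves it. I'll hand the job in.

```bash
python3 -c "
from workcell import bot; print(bot.job_done())"
```

```text
the job is handed in; nothing more can be done
None
```

I handed the job in after about 21.5 s: the cup is upright in the recess, the drawer is shut, and the gripper is still holding the lid collar, keyed over its pins, down against its hard stop; the verdict was not shown.

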